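# Tortilla warmer onto the heat, thermostat wheel one click to low

## Robot

A 7-joint arm with a two-finger parallel gripper is mounted at the origin on the work surface. World frame = base frame: x ahead of the robot, y to its left, z up, the work surface at z = 0. Lengths are in m, angles in rad, forces in N, time in s.
With the tool pointing down it reaches from about 0.425 to 1.025 m from the base axis. Payload 9.4 kg.
Tool frame: the origin (TCP) lies midway between the tips of the shut fingers; the grasp point (between the pads) lies 19 mm behind it; z points along the fingers, x is the direction in which the jaws open and shut, and the axes are right-handed (so a half turn about z gives the same grasp; the last joint's range is limited). The gripper opens to 85 mm and grips with 20 to 120 N. Pads are 22 mm wide; open, the fingers measure 114 mm over their backs; the gripper's body (76 mm by 85 mm) begins 54 mm behind the grasp point. The pads swing forward as they close: fully open they stand 13 mm farther back than shut.
Start: joints at [1.166, 0.599, -0.003, 1.599, 0.002, 0.943, -0.08], TCP at [0.233, -0.686, 0.231] pointing down, gripper open.
Joint ranges: [-2.57, 2.57], [-0.35, 1.97], [-1.29, 1.29], [0.11, 2.56], [-1.05, 4.19], [0.11, 1.86], [-2.63, 2.63]. Speed limits (rad/s): [2.22, 2.22, 3.01, 3.01, 3.14, 3.14, 3.14].

## Interface

Orientations are given as a unit quaternion [x, y, z, w].
In Python, from bench import arm gives the robot as it stands. Calls block until the motion is done:
- arm.goto(position, orientation): joint-space move of the TCP to a pose.
- arm.move_straight(position, speed=0.15, frame=None): straight line of the TCP; frame=None keeps the orientation; speed is the mean speed in m/s.
- arm.set_joints(angles): joint-space move.
- arm.gripper_open() and arm.grab(grip_force=None): open the fingers fully, or close them until they stop; grip_force is the grip in N (None keeps the last).
- arm.dwell(seconds).
- arm.inverse_kinematics(position, orientation): joint angles nearest the present ones, or None.
- arm.read_state(): the state.
- arm.read_camera(name): name is "scene" or "top" or "wrist"; returns the picture (400x640x3 uint8, red, green, blue); there is no depth.
- arm.calibration(name): a dict with "fx", "fy", "cx", "cy" (pixels), "position" and "attitude" of the camera in the world. Camera axes: x right, y up, looking along -z (the intrinsics and any distortion apply to the point x, -y, -z); pixel columns grow to the right and rows downward; lengths in m; the calibration is good to about 2 mm. A picture is of the moment at which its call begins: read the wrist's pose just before it. calibration takes no time and is no camera call; for the wrist camera it gives the pose at the moment of the call.
A pose or a line that the arm cannot do raises arm.IKError and nothing moves.
- arm.job_done(): hands the job in, once; it reports no verdict.
Trained networks look in the newest picture that a camera, given by its name, has taken for a name from the list of things; names that differ only in an ending like _2 or _b are one class to them, and where a whole thing is asked for, a point or a joint stands for the part that bears it (a point fixed in the world has none). Each returns a list of dicts, best first, with "score" (0 to 1); they miss things now and then, are a little off and sometimes report something else, mostly with a low value. They report only what shows in the picture. A call takes as long as a camera call. They do not tell look-alikes from the thing itself.
- arm.recognise(label, camera): "box" ([centre column, centre row, width, height] in pixels, round what is visible of it).
The state is a dict: "clock": time; "q": joint angles; "qd": joint speeds; "joint_torque": joint torques, N m; "tool_pos": TCP position; "tcp_rot": TCP orientation; "force": force on the tool from outside, world axes, zero at the start; "ft_torque": the same for the moment, N m; "opening": opening from 0.0 (shut) to 1.0 (fully open).
Only numpy, scipy, OpenCV 4.12 (cv2) and the standard library are available. Lean on these libraries where they do the work, as an engineer would, in place of code of your own. Each camera call takes 0.05 s, during which the arm holds its last target. There are 200 camera calls.

## Task

Get the tortillas keeping warm: push the terracotta tortilla warmer by the side of its pot across the warming tray's glass until it stands wholly inside the printed orange circle, and with a fingertip on the knurled thermostat wheel roll its top away from the robot until it clicks from off into the next position, the low setting. Fingertips only: nothing is to be gripped or lifted, the lid is not to be touched, and everything else on the rack stays where it is.

Things in the scene. Friction and masses are not known exactly. Their poses are not given: they have to be found in the camera images.
- tray: Electric warming tray, fixed: 280 mm deep (its x) by 440 mm wide (its y), origin at its underside's centre, its -x side facing the robot within about 15 degrees. y from -0.12 to +0.22 is a flat dark glass plate, top 45 mm above the work surface; y from -0.22 to -0.12 is a dark control pod, flat top 58 mm high.
- circle (a point): Centre of the orange circle printed on the glass, at the height of the glass (45 mm); the circle's inner edge is 212 mm across, 16 mm clear of the pot all round when the pot is central. Its axes are the tray's.
- wheel_top (a point): Crown (highest point) of the thermostat thumbwheel, fixed in the tray, axes as the tray's. Light grey knurled wheel, 60 mm in diameter, 16 mm wide, edge-on in a slot in the middle of the pod; its axle lies along the tray's y, 30 mm below this point. Only the top 9 mm stands above the pod: a fingertip pressed on the crown and drawn along the tray's x rolls it.
- low_dot (a point): Small orange dot on top of the pod beside the wheel's slot, the mark for low. Along the slot lie four dots 11 to 13 mm apart: white (off) nearest the robot, then three orange ones of growing size (low, medium, high). A red line across the wheel's rim stands level with the dot of the present setting; it starts at the white one.
- thermostat (a joint): Angle of the thumbwheel: 0 off, 0.42 low, 0.84 medium, 1.26 high, a sprung detent at each (it springs to the nearer one). Grows as the crown moves to the tray's +x, away from the robot: 12.6 mm of rim a click. Leaving a detent takes about 1 N along the rim; 5 to 20 N of fingertip pressure on the crown carries it without slip.
- pot: Pot of the round terracotta tortilla warmer, loose on the glass, 0.45 to 0.75 kg. Origin at the centre of its underside. 50 mm high; foot 140 mm across, widening to 180 mm across from 30 mm up to the rim at 50 mm. It slides when pushed with some 2 to 8 N. The lid lies on it.
- lid: Loose terracotta lid of the warmer, resting on the pot's rim and located by a spigot inside it; not to be touched. Origin at its centre, on the level of the pot's rim; 166 mm across, set 7 mm inside the pot's edge, a low dome to 28 mm above the rim, with a round knob 34 mm across up to 48 mm above the rim.
- cup_a: Green plastic cup, 76 mm across the rim, 90 mm high, stands beside the tray's pod, to the right (-y). Leave alone.
- cup_b: A second such green cup, off to the left (+y). Leave alone.
- salt: Salt shaker, 42 mm across, 79 mm high, beside the tray's pod, to the right (-y). Leave alone.
- salsa: Jar of red salsa, 72 mm across, 105 mm high, behind the tray. Leave alone.
- ladle: Stainless steel ladle lying to the left (+y) of the tray; origin under its 90 mm bowl, the handle runs 290 mm along its -x. Leave alone.
- lime_bowl: Blue bowl of limes, 150 mm across, 55 mm high, behind and to the left of the tray. Leave alone.
There are look-alikes about, which are no part of the job. What is shaped like the pot but pink or turquoise is not meant.

How it is judged:
By the outcome, as a careful person would: the job done as asked, in the order asked, and still so for the second after the job is handed in, with the robot touching nothing.
It also fails if it takes over 42 s, if anything falls off the work surface, if the arm or the gripper's body presses on something with over 40 N, if the wrist force passes 120 N, or if a joint passes its speed limit or range.

## Working session

There is one attempt and no reset: what is moved stays moved. The work goes in short steps, each a Python script; the robot and the scene stay as the last script left them, time stands still between calls to the robot, and variables do not carry over. Pictures are saved under pics/ and viewed, about 8 in all and at most 12, crops included, and the job is handed in when it is done.

```bash
mkdir -p pics; ls; python3 - <<'E'
from bench import arm
import cv2
for c in("top","scene"):
    im=arm.read_camera(c); cv2.imwrite(f"pics/{c}0.png",im[:,:,::-1])
    print(c,arm.calibration(c))
    for l in("pot","lid","tray","wheel_top","low_dot","circle","cup_a","salt","salsa"):
        try: print(l,[(round(d["score"],2),[round(v,1) for v in d["box"]]) for d in arm.recognise(l,c)][:4])
        except Exception as e: print(l,e)
print(arm.read_state())
E
```

```text
pics
top {'fx': 519.6223917421765, 'fy': 519.6223917421765, 'cx': 317.10449435637975, 'cy': 203.4149195435371, 'position': array([0.41737501, 0.1288988 , 1.71726943]), 'attitude': array([ 0.02428322, -0.02393721, -0.69682199,  0.71643314])}
pot [(0.95, [325.2, 185.8, 54.1, 60.5]), (0.94, [430.0, 292.4, 58.2, 55.1]), (0.77, [278.4, 288.6, 56.7, 59.0])]
lid [(0.76, [324.7, 185.1, 49.0, 52.9])]
tray [(0.87, [358.1, 196.8, 150.6, 109.2]), (0.16, [409.6, 207.2, 12.9, 16.8])]
wheel_top [(0.69, [357.4, 197.1, 152.6, 116.7])]
low_dot [(0.83, [358.5, 196.3, 153.0, 108.2])]
circle [(0.72, [358.2, 197.1, 154.0, 110.9])]
cup_a [(0.89, [185.8, 193.9, 23.6, 21.4]), (0.63, [456.4, 187.5, 25.7, 26.4])]
salt [(0.73, [433.2, 242.8, 17.0, 12.9]), (0.2, [358.4, 197.1, 152.9, 111.6])]
salsa [(0.97, [401.0, 142.7, 27.6, 27.3])]
scene {'fx': 497.8076594255446, 'fy': 497.8076594255446, 'cx': 321.0377730163507, 'cy': 187.63212028803508, 'position': array([ 1.22778292, -0.39698684,  0.98468093]), 'attitude': array([0.335195  , 0.16625132, 0.40109616, 0.83613795])}
pot [(0.86, [294.5, 126.8, 59.6, 45.1]), (0.8
[... 656 characters left out ...]
'q': array([ 1.16631714,  0.59931748, -0.00249384,  1.59935516,  0.00178507,
        0.94289098, -0.07976722]), 'qd': array([ 6.12788616e-04, -5.26346165e-04,  8.47936286e-04,  2.16909687e-04,
        1.11611681e-03,  3.30192548e-05, -3.84705265e-04]), 'joint_torque': array([ 3.87276586e-04, -7.76215196e+01,  1.56442970e+00, -2.58384383e+01,
        1.25613960e-02,  1.93901120e-03, -8.94328025e-06]), 'tool_pos': array([ 0.23341169, -0.68642834,  0.23127823]), 'tcp_rot': array([ 8.13012817e-01, -5.82245790e-01,  3.59457787e-06,  2.42780222e-05]), 'force': array([-0.22126046, -0.0217023 , -0.38392409]), 'ft_torque': array([ 0.02519592, -0.0047909 ,  0.02271735]), 'opening': 0.9960071852109563}
```

```bash
python3 - <<'E'
import cv2
im=cv2.imread("pics/top0.png"); cv2.imwrite("pics/top0c.png",cv2.resize(im[120:270,250:470],None,fx=3.6,fy=3.6,interpolation=cv2.INTER_CUBIC)[:, :800])
E
```

```text
(no output)
```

View pics/top0.png

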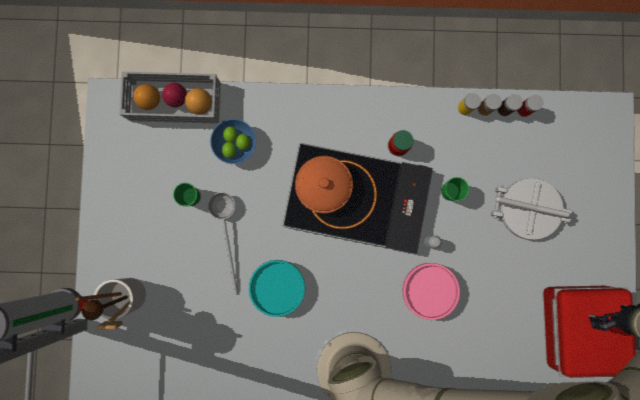

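View pics/top0c.png

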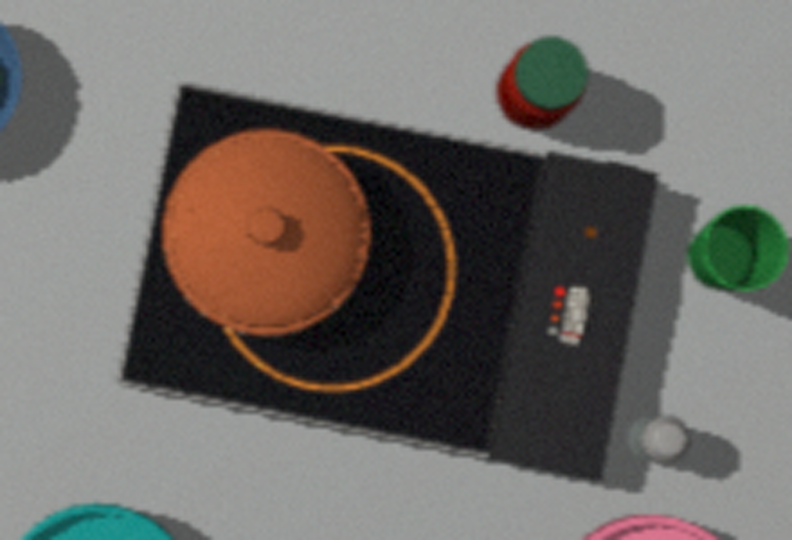

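```bash
cat > h.py <<'E'
import numpy as np, cv2
from scipy.spatial.transform import Rotation as R
from scipy.optimize import least_squares
def world(c,px,z):
    px=np.atleast_2d(px).astype(float)
    d=np.c_[(px[:,0]-c["cx"])/c["fx"],-(px[:,1]-c["cy"])/c["fy"],-np.ones(len(px))]
    d=R.from_quat(c["attitude"]).apply(d); p=np.asarray(c["position"])
    return (p+d*((z-p[2])/d[:,2])[:,None])[:,:2]
def pix(c,P):
    q=R.from_quat(c["attitude"]).inv().apply(np.atleast_2d(P)-c["position"])
    return np.c_[c["cx"]-c["fx"]*q[:,0]/q[:,2],c["cy"]+c["fy"]*q[:,1]/q[:,2]]
def circ(p,r=None):
    f=(lambda v:np.hypot(*(p-v[:2]).T)-(v[2] if r is None else r))
    return least_squares(f,[*p.mean(0),.1],loss="soft_l1",f_scale=.002).x
E
python3 - <<'E'
from h import *
from bench import arm
c=arm.calibration("top")
im=cv2.imread("pics/top0.png"); hsv=cv2.cvtColor(im,cv2.COLOR_BGR2HSV)
crop=lambda u,v:((u+.5)/3.6-.5+250,(v+.5)/3.6-.5+120)
a,b,d=[world(c,[crop(*p)],.045)[0] for p in((182,87),(122,378),(490,455))]
e,f=[world(c,[crop(*p)],.058)[0] for p in((655,175),(605,480))]
print("corners",a,b,d,e,f,"len",np.linalg.norm(a-b),np.linalg.norm(e-f),np.linalg.norm(a-e),np.linalg.norm(b-f))
x=(a-b)+(e-f);y=(a-e)+(b-f)
yaw=np.arctan2(x[1],x[0]);yaw2=np.arctan2(-y[0],y[1]);ctr=(a+b+e+f)/4
print("yaw",yaw,yaw2,"ctr",ctr)
print("wheel",world(c,[crop(573,316)],.065),"dots",world(c,[crop(553,331),crop(555,319),crop(557,305),crop(560,291)],.058))
H,S,V=cv2.split(hsv)
m=(H<22)&(S>110)&(V>70)
n,l,st,ce=cv2.connectedComponentsWithStats(m.astype(np.uint8))
v,u=np.nonzero(m); P=world(c,np.c_[u,v],.045)
# lid knob/pot centre: pot silhouette
pot=cv2.morphologyEx(m.astype(np.uint8),cv2.MORPH_OPEN,np.ones((7,7),np.uint8))
cn=max(cv2.findContours(pot,0,1)[0],key=cv2.contourArea)[:,0]
pc=circ(world(c,cn,.09)); print("pot",pc)
pc2=world(c,[crop(267,230)],.095);print(pc2)
s=(np.hypot(*(P-ctr).T)<.25)&(np.hypot(*(world(c,np.c_[u,v],.09)-pc[:2]).T)>.1)
s&=u<378
cc=circ(P[s]);print("circle",cc,s.sum(),np.std(np.hypot(*(P[s]-cc[:2]).T)))
Rt=np.array([[np.cos(yaw),np.sin(yaw)],[-np.sin(yaw),np.cos(yaw)]])
print("in tray: circle",Rt@(cc[:2]-ctr),"pot",Rt@(pc[:2]-ctr),"wheel",Rt@(world(c,[crop(573,316)],.065)[0]-ctr))
E
```

```text
corners [0.7242415  0.19164684] [0.46018878 0.23736942] [ 0.40073816 -0.0926237 ] [ 0.65422909 -0.23357728] [ 0.38167428 -0.19287157] len 0.26798207490501663 0.27557771632204037 0.4309492861921383 0.4373463571637855
yaw -0.1596927686021973 -0.17190756360763265 ctr [0.55508341 0.00064185]
wheel [[ 0.52556205 -0.16110301]] dots [[ 0.51218108 -0.14478296]
 [ 0.52290596 -0.14638408]
 [ 0.53542198 -0.14795758]
 [ 0.54797551 -0.1504219 ]]
pot [ 0.14721384 -0.73055283  0.12628319]
[[0.59127697 0.11194947]]
circle [0.59087001 0.10424296 0.07095018] 3016 0.03441089623373909
in tray: circle [0.01885713 0.1079735 ] pot [-0.28640908 -0.78674843] wheel [-0.00342589 -0.16438119]
```

```bash
python3 - <<'E'
from h import *
from bench import arm
c=arm.calibration("top")
im=cv2.imread("pics/top0.png"); H,S,V=cv2.split(cv2.cvtColor(im,cv2.COLOR_BGR2HSV))
m=((H<25)&(S>100)&(V>60)); m[:, :285]=0;m[:,382:]=0;m[:140]=0;m[240:]=0
pot=cv2.morphologyEx(m.astype(np.uint8),cv2.MORPH_OPEN,cv2.getStructuringElement(cv2.MORPH_ELLIPSE,(9,9)))
cn=max(cv2.findContours(pot,0,1)[0],key=cv2.contourArea)[:,0]
pc=circ(world(c,cn,.09)); print("pot",pc, circ(world(c,cn,.09),.09))
v,u=np.nonzero(m); P=world(c,np.c_[u,v],.045)
s=np.hypot(*(world(c,np.c_[u,v],.09)-pc[:2]).T)>.1
cc=circ(P[s]);print("circle",cc,s.sum(),np.std(np.hypot(*(P[s]-cc[:2]).T)))
yaw=-.166;ctr=np.array([.555,.0006])
Rt=np.array([[np.cos(yaw),np.sin(yaw)],[-np.sin(yaw),np.cos(yaw)]])
print(Rt@(cc[:2]-ctr),Rt@(pc[:2]-ctr))
d=cc[:2]-pc[:2];print(d,np.linalg.norm(d))
E
```

```text
pot [0.59043936 0.11321046 0.09034559] [0.59045056 0.11321424 0.1       ]
circle [0.56503853 0.05338422 0.10827555] 392 0.002768259163833887
[0.00117854 0.05371738] [0.01634459 0.11691842]
[-0.02540083 -0.05982623] 0.06499523297928035
```

```bash
cat >> h.py <<'E'
POT=np.array([.5904,.1132]);CIR=np.array([.5650,.0534])
def quat(xdir):  # tool pointing down, tool x along xdir
    x=np.r_[xdir,0]/np.linalg.norm(xdir); z=np.array([0,0,-1.]); return R.from_matrix(np.c_[x,np.cross(z,x),z]).as_quat()
def pickq(arm,p,xd):
    best=None
    for s in(1,-1):
        q=arm.inverse_kinematics(p,quat(s*np.asarray(xd)))
        if q is not None:
            k=np.abs(np.asarray(q)-arm.read_state()["q"]).max()
            if best is None or k<best[0]: best=(k,quat(s*np.asarray(xd)))
    return best[1]
E
python3 - <<'E'
from h import *
from bench import arm
d=(CIR-POT)/np.linalg.norm(CIR-POT); perp=np.array([-d[1],d[0]])
s=arm.read_state()
arm.move_straight([*s["tool_pos"][:2],.33],speed=.3)
p=POT-d*.135
o=pickq(arm,[*p,.30],perp)
arm.goto([*p,.30],o)
st=arm.read_state();print(st["clock"],st["tool_pos"],st["force"],st["q"])
cv2.imwrite("pics/w1.png",arm.read_camera("wrist")[:,:,::-1]);print(arm.calibration("wrist"))
cv2.imwrite("pics/t1.png",arm.read_camera("top")[:,:,::-1])
print(arm.recognise("pot","wrist"),arm.recognise("lid","wrist"))
E
```

```text
4.9917 [0.64356596 0.23659192 0.29988874] [ 0.22248412 -0.85608965  0.784731  ] [ 0.07143025  0.61199736 -0.84158885  1.5873025   0.48573431  1.16367639
 -1.27927007]
{'fx': 318.1521613304028, 'fy': 318.1521613304028, 'cx': 321.02037336363753, 'cy': 202.92931239067346, 'position': array([0.6742937 , 0.30912639, 0.44143038]), 'attitude': array([-0.15347084,  0.03104985, -0.19749419,  0.96771827])}
[{'box': [68.8, 254.2, 135.2, 122.2], 'score': 0.8}, {'box': [321.0, 270.0, 144.3, 133.7], 'score': 0.69}, {'box': [497.5, 391.4, 25.7, 15.9], 'score': 0.19}] [{'box': [320.8, 276.6, 130.8, 117.2], 'score': 0.78}]
```

View pics/w1.png

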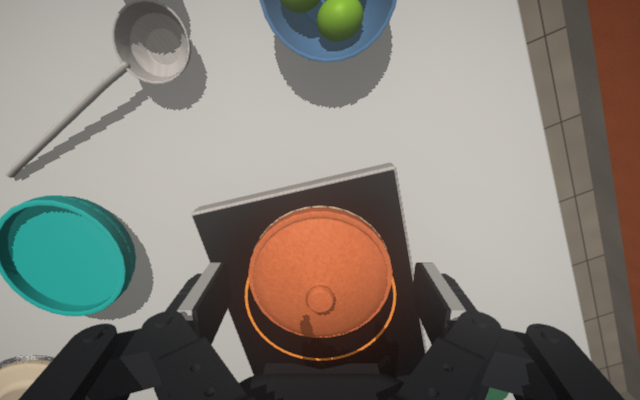

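```bash
python3 - <<'E'
from h import *
from bench import arm
d=(CIR-POT)/np.linalg.norm(CIR-POT); L=np.linalg.norm(CIR-POT)
p=POT-d*.135
arm.move_straight([*p,.066],speed=.15)
s0=arm.read_state();print(s0["clock"],s0["tool_pos"],s0["force"])
for st in(.097,.088,):
    arm.move_straight([*(POT-d*st),.066],speed=.06)
    s=arm.read_state();print(st,s["clock"],s["force"]-s0["force"])
arm.move_straight([*(CIR-d*.096),.066],speed=.05)
s=arm.read_state();print(s["clock"],s["tool_pos"],s["force"]-s0["force"])
cv2.imwrite("pics/w2.png",arm.read_camera("wrist")[:,:,::-1]);c=arm.calibration("wrist")
im=arm.read_camera("top"); cv2.imwrite("pics/t2.png",im[:,:,::-1])
np.save("c2.npy",c,allow_pickle=True)
E
```

```text
6.9 [0.64361972 0.23769166 0.06690477] [0.05863207 0.71116722 0.02249711]
0.097 7.6833 [-0.87891918  0.1752391  -0.37139936]
0.088 7.9833 [0.27625537 1.58208622 1.00252995]
9.275 [0.60314826 0.14272747 0.06627102] [2.59342577 3.85013429 1.55710891]
```

View pics/w2.png

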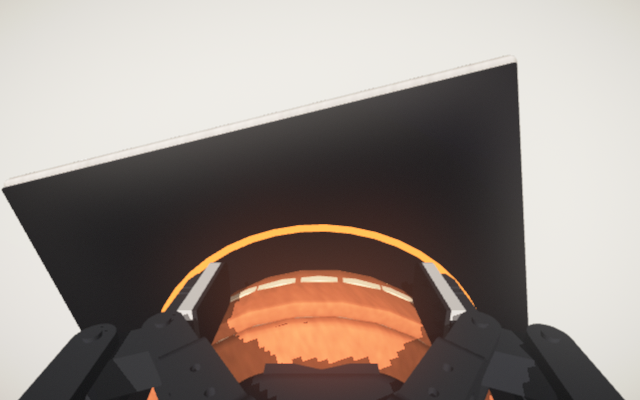

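```bash
python3 - <<'E'
from h import *
c=np.load("c2.npy",allow_pickle=True).item()
im=cv2.imread("pics/w2.png"); H,S,V=cv2.split(cv2.cvtColor(im,cv2.COLOR_BGR2HSV))
m=(H>8)&(H<25)&(S>130)&(V>150); m[312:]=0
# topmost orange pixel run per column
pts=[];inn=[];pt=[]
for u in range(180,460):
    r=np.nonzero(m[:,u])[0]
    if len(r)==0: continue
    k=r[0]; e=k
    while m[e+1,u]: e+=1
    if e-k<16: pts.append((u,k)); inn.append((u,e))
    if 260<u<380: 
        q=[x for x in r if x>e+8]
        if q: pt.append((u,q[0]))
for z,P,n in((.045,pts,"outer"),(.045,inn,"inner")):
    print(n,len(P),circ(world(c,P,z)))
for z in(.075,.095):
    w=world(c,pt,z); f=least_squares(lambda v:np.hypot(*(w-v).T)-.09,[.57,.06]).x
    print("pot z",z,f)
im=cv2.imread("pics/t2.png");cv2.imwrite("pics/t2c.png",cv2.resize(im[130:260,270:450],None,fx=4.4,fy=4.4,interpolation=2))
E
```

```text
outer 280 [0.56460583 0.05483328 0.10942052]
inner 280 [0.56287049 0.04897438 0.11119544]
pot z 0.075 [0.56812448 0.06155722]
pot z 0.095 [0.57260342 0.07199091]
```

View pics/t2c.png

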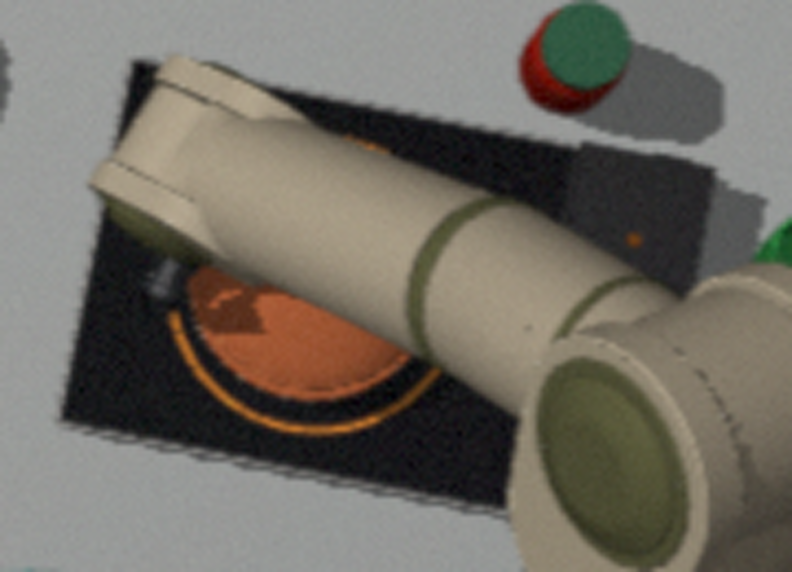

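```bash
python3 - <<'E'
from h import *
from bench import arm
d=(CIR-POT)/np.linalg.norm(CIR-POT)
p=arm.read_state()["tool_pos"][:2]
arm.move_straight([*(p+d*.0075),.066],speed=.03)
p=arm.read_state()["tool_pos"][:2];print(p,"pot est",p+d*.09)
arm.move_straight([*(p-d*.05),.066],speed=.1)
arm.move_straight([*(p-d*.05),.30],speed=.25)
arm.grab(20)
s=arm.read_state();print(s["clock"],s["opening"])
yaw=-.166;W=np.array([.5256,-.1635])
q=pickq(arm,[*W,.2],[-np.sin(yaw),np.cos(yaw)])
arm.goto([*W,.2],q)
s=arm.read_state();print(s["clock"],s["tool_pos"],s["q"])
arm.dwell(.3)
c=arm.calibration("wrist");cv2.imwrite("pics/w3.png",arm.read_camera("wrist")[:,:,::-1])
np.save("c3.npy",c,allow_pickle=True)
cv2.imwrite("pics/t3.png",arm.read_camera("top")[:,:,::-1])
E
```

```text
[0.6006457 0.1365242] pot est [0.56546064 0.05368694]
12.25 -0.0012034393724780525
13.6417 [ 0.52662288 -0.16216676  0.20039951] [ 0.58698261  0.48015189 -0.54853026  2.00781358  0.36104268  0.74749736
 -1.91346032]
```

View pics/w3.png

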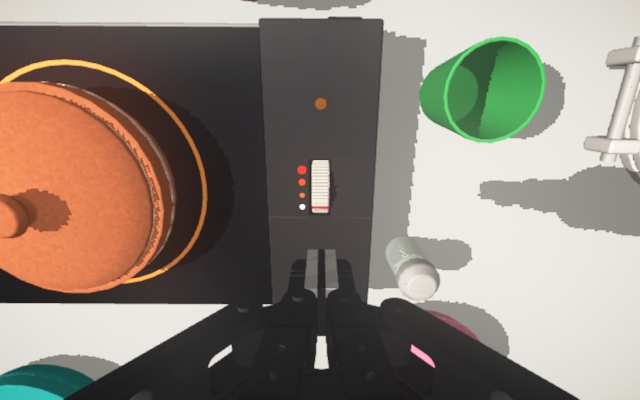

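View pics/t3.png

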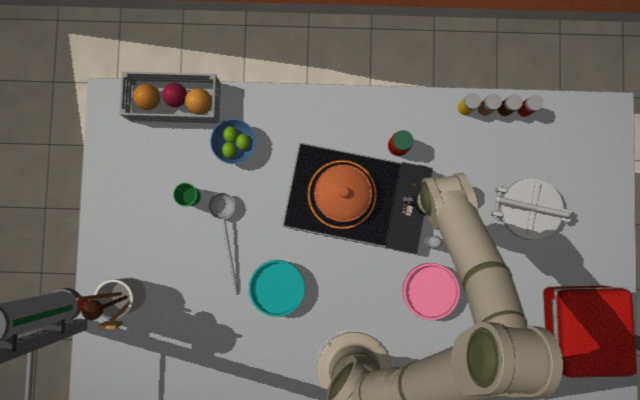

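```bash
python3 - <<'E'
from h import *
c=np.load("c3.npy",allow_pickle=True).item()
e=world(c,[(320,159.5),(320,214)],.058);print("ends",e,e.mean(0),np.linalg.norm(e[0]-e[1]))
print("dots",world(c,[(302,207),(302,195),(302,182),(302,170)],.058))
im=cv2.imread("pics/t3.png"); 
ct=__import__("bench").arm.calibration("top")
H,S,V=cv2.split(cv2.cvtColor(im,cv2.COLOR_BGR2HSV))
m=((H<25)&(S>100)&(V>60)); m[:, :285]=0;m[:,382:]=0;m[:140]=0;m[240:]=0
pot=cv2.morphologyEx(m.astype(np.uint8),cv2.MORPH_OPEN,cv2.getStructuringElement(cv2.MORPH_ELLIPSE,(9,9)))
cn=max(cv2.findContours(pot,0,1)[0],key=cv2.contourArea)[:,0]
pc=circ(world(ct,cn,.09)); print("pot",pc)
v,u=np.nonzero(m); P=world(ct,np.c_[u,v],.045); s=np.hypot(*(world(ct,np.c_[u,v],.09)-pc[:2]).T)>.098
print("circle",circ(P[s]),s.sum())
E
```

```text
ends [[ 0.553684   -0.16713057]
 [ 0.50239027 -0.15856503]] [ 0.52803714 -0.1628478 ] 0.0520039949121881
dots [[ 0.51207139 -0.14300803]
 [ 0.52365348 -0.14515052]
 [ 0.53588767 -0.14741363]
 [ 0.54690231 -0.14945115]]
pot [0.56520251 0.05193206 0.0902938 ]
circle [0.56513456 0.05288817 0.10818198] 543
```

```bash
python3 - <<'E'
from h import *
from bench import arm
W=np.array([.528,-.163]);ex=np.array([np.cos(.166),-np.sin(.166)])
a=W-ex*.005
arm.move_straight([*a,.076],speed=.15)
arm.dwell(.3)
s0=arm.read_state();f0=s0["force"];print(s0["clock"],s0["tool_pos"])
z=.072
while z>.056:
    arm.move_straight([*a,z],speed=.03)
    s=arm.read_state();f=s["force"]-f0
    print(round(z,4),s["tool_pos"][2].round(4),f.round(1))
    if f[2]>9: break
    z-=.001
for k in range(1,5):
    arm.move_straight([*(a+ex*.0034*k),z],speed=.02)
    s=arm.read_state();f=s["force"]-f0;print(k,s["tool_pos"].round(4),f.round(1),"along",(f[:2]@ex).round(2))
b=a+ex*.0136
arm.move_straight([*b,.2],speed=.15)
s=arm.read_state();print(s["clock"])
c=arm.calibration("wrist");im=arm.read_camera("wrist")[:,:,::-1]
cv2.imwrite("pics/w4.png",cv2.resize(im[90:290,180:440],None,fx=3,fy=3,interpolation=2))
E
```

```text
15.3167 [ 0.5233169  -0.1623867   0.07657743]
0.072 0.0718 [-0.7  0.7 -0.2]
0.071 0.0709 [ 0.3  0.4 -0.8]
0.07 0.0699 [-0.9  0.2 -0.8]
0.069 0.0689 [-0.1  1.2  0. ]
0.068 0.0679 [-0.5  0.2 -0.2]
0.067 0.0671 [0.2 1.  1.4]
0.066 0.0668 [-1.9  0.2 10.6]
1 [ 0.5273 -0.1629  0.0668] [-0.9  0.6 10.2] along -0.99
2 [ 0.5309 -0.1635  0.0669] [ 0.3 -1.   8.5] along 0.44
3 [ 0.5344 -0.1641  0.0668] [ 0.8 -0.1  7.1] along 0.78
4 [ 0.5365 -0.1645  0.0666] [-2.9  0.2  9.6] along -2.94
19.4083
```

View pics/w4.png

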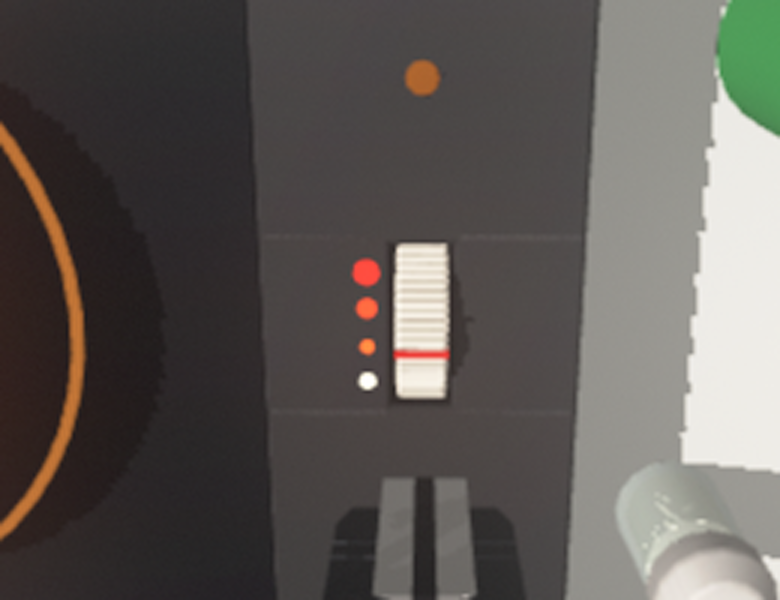

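```bash
python3 - <<'E'
from h import *
from bench import arm
p=arm.read_state()["tool_pos"];arm.move_straight([*p[:2],.3],speed=.2);arm.dwell(.3)
ct=arm.calibration("top");im=arm.read_camera("top")[:,:,::-1].copy()
cv2.imwrite("pics/t5.png",im)
H,S,V=cv2.split(cv2.cvtColor(im,cv2.COLOR_BGR2HSV))
m=((H<25)&(S>100)&(V>60)); m[:, :285]=0;m[:,382:]=0;m[:140]=0;m[240:]=0
pot=cv2.morphologyEx(m.astype(np.uint8),cv2.MORPH_OPEN,cv2.getStructuringElement(cv2.MORPH_ELLIPSE,(9,9)))
cn=max(cv2.findContours(pot,0,1)[0],key=cv2.contourArea)[:,0]
print("pot",circ(world(ct,cn,.09)))
c=arm.calibration("wrist");arm.read_camera("wrist")
im=arm.read_camera("wrist");hh=cv2.cvtColor(im,cv2.COLOR_RGB2HSV)
Wc=np.array([.528,-.163]);ex=np.array([np.cos(.166),-np.sin(.166)])
for a in(-.63,-.21,.21): print(a,pix(c,[[*(Wc+ex*.03*np.sin(a)),.037+.03*np.cos(a)]]))
u0,v0=pix(c,[[*Wc,.067]])[0].astype(int)
r=((hh[...,0]<6)|(hh[...,0]>174))&(hh[...,1]>120);r[:, :u0-6]=0;r[:,u0+8:]=0;r[:v0-30]=0;r[v0+30:]=0
v,u=np.nonzero(r);print("red line",u.mean(),v.mean(),len(u))
print(arm.read_state()["clock"]);arm.job_done()
E
```

```text
pot [0.5651118  0.05198894 0.09032906]
-0.63 [[320.56387562 188.37620992]]
-0.21 [[320.5563878  180.38853323]]
0.21 [[320.555665   170.22780257]]
red line 320.3333333333333 180.5185185185185 27
20.5583
the job is handed in; nothing more can be done
```

I pushed the warmer into the orange circle and clicked the thermostat wheel once to low. I handed the job in at about 20.6 s of the 42 s allowed.

- **Warmer:** I pushed the pot by its side with the two open fingertips. In the last overhead picture its centre is about 1 mm from the circle's centre, against a 16 mm margin. The push took under 5 N.
- **Wheel:** I pressed the closed fingertips on the crown with 7 to 11 N and rolled it away from the robot. In the last wrist picture the red line is within 0.2 pixel of where I expected it for low, and off or medium would be 8 to 10 pixels away. It also lies level with the small orange dot.
- **Nothing else disturbed:** No force reading suggested contact with anything else. The overhead picture after the push showed the other items where they were. I did not view or measure them in the final overhead picture.

None of the checks failed. The fits of the circle's centre disagreed by up to about 5 mm when I used the inner edge of the ring in an early wrist picture. I used the values that agreed with each other instead.

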